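Put the measuring stack together for the next job

ROBOT

A 7-joint arm with a two-finger parallel gripper is mounted at the origin on a cart in front of the work surface, level with it; the furniture and walls round the work are solid. World frame = base frame: x ahead of the robot, y to its left, z up, the work surface at z = 0. Lengths are in mm, angles in rad, forces in N, time in s.
With the tool pointing down it reaches from about 425 to 825 mm from the base axis. Payload 3.6 kg.
Tool frame: the origin (TCP) lies at the very end of the fingers, on their centre line; the grasp point (between the pads) lies 19 mm behind it; z points along the fingers, y is the line along which they close (so a half turn about z gives the same grasp; the last joint's range is limited). The gripper opens to 93 mm and grips with 3 to 60 N. Pads are 15 mm wide; open, the fingers measure 128 mm over their backs; the gripper's body (75 mm by 188 mm) begins 65 mm behind the grasp point.
Start: joints at [-1.355, 0.615, -0.013, 1.423, 0.008, 1.103, -0.04], TCP at [156.241, 630.912, 218.64] pointing down, gripper open.
Joint ranges: [-3.12, 3.12], [-0.3, 2.06], [-1.34, 1.32], [0.26, 2.42], [-1.36, 4.5], [0.01, 1.98], [-2.84, 2.84]. Speed limits (rad/s): [2.79, 2.79, 3.14, 3.14, 3.14, 3.14, 3.14].

INTERFACE

Orientations are given as a 3x3 rotation matrix whose columns are the frame's x, y, z axes.
In Python, from station import status, vision, ticket gives the robot as it stands.
- The arm moves only by the tool step_arm, never from a script. Its argument "plan" is a list of rows, each a list of 7 numbers: the shift along the world's x, y, z in mm, then the turn, a rotation vector about the world's x, y, z in degrees, then the opening, from 0 (shut) to 1 (fully open). A call has 1 to 5 rows; each row is the pose to reach, as a shift and turn from the pose commanded when the call began; what a row does not reach only later rows make up. A row lasts 1/12 s, in which the tool goes at most 41.7 mm and 7.16 degrees, less where a joint would pass 70% of its speed; a pose out of reach is approached as far as the arm can. A call with a gripper value outside its range is refused whole. The fingers move at their own pace and stop on an object; the grip force is fixed at half the most. Time passes only in rows, so rows that repeat a pose let the fingers close. It gives the time, the measured TCP pose, the force, the opening and the grip force at its end, in the units of the state.
- status.state(): the state, without advancing time (a new reading comes with each control period).
- vision.snapshot(name): name is "side" or "top"; returns the picture (384x512x3 uint8, red, green, blue); there is no depth.
- vision.camera_params(name): a dict with "K" (3x3 intrinsics, pixels), "k1" (the pictures are not rectified: a ray, as slopes to the right and down, at radius r is drawn at 1 + k1 r^2 times it, then the intrinsics apply), "rvec" (rotation vector, rad) and "tvec" (3), from world to camera coordinates, as OpenCV has them. Camera axes: x right, y down, z forward; pixel columns grow to the right and rows downward; lengths in mm; the calibration is good to about 2 mm. A picture is of the moment at which its call begins. camera_params takes no time and is no camera call.
- ticket.close_job(): hands the job in; it is judged then, once.
The state is a dict: "t": time; "qpos": joint angles; "qvel": joint speeds; "tau": joint torques, N m; "position": TCP position; "tool_rot": TCP orientation; "contact_force": force on the tool from outside, world axes, zero at the start; "torque": the same for the moment, N m; "opening": opening from 0.0 (shut) to 1.0 (fully open); "gripper_force": force on a finger pad.
Only numpy, scipy, OpenCV 4.12 (cv2) and the standard library are available. Lean on these libraries where they do the work, as an engineer would, in place of code of your own. Each camera call takes 0.05 s, during which the arm holds its last target. There are 200 camera calls.

TASK

Build the measuring stack on the power unit where it stands: set the interface unit squarely on top of it, and then draw the logger straight up out of its light charging dock, leaving the dock standing in its place, and set it squarely on the interface unit. All front panels face the same way and the feet of each unit sit fully down inside the rim of the one below; set the units down gently, and do not shift the power unit, the multimeter, the carton, the small circuit board or the pen. Mind the chair back close behind the robot's left side and the shelf over the rear of the bench.

Things in the scene. Friction and masses are not known exactly. Their poses are not given: they have to be found in the camera images.
- power_unit: Tallest of three grey closed cases, loose on the blue mat (2 mm thick), 0.95 kg, 110 mm (x) by 62 mm (y), rocker switch and two brass posts on its front at -x. Origin: centre under its feet, z up. Top deck at z = 43 mm, where the origin of a unit stacked on it lies; round the deck a rim 3 mm thick, 4 mm high, opening 102 mm (x) by 54 mm (y), in which the feet above have 1.5 mm play a side.
- interface_unit: Lower grey closed case without handle, loose on the blue mat, 0.3 to 0.5 kg, 110 mm (x) by 62 mm (y), four round sockets on its front at -x. Origin: centre under its feet, z up. Grip its flat sides, 62 mm apart along y, z = 5 to 35 mm. Feet 5 mm high, 13 mm wide, tapering to 9 at the bottom, at x +-43, y +-19 mm. Deck at z = 35 mm (origin of a logger stacked on it), rim as on the power unit.
- interface_front (a point): Centre of the interface unit's front panel, at (-55, 0, 20) mm in the unit's frame.
- charge_dock: Light loose black tray (0.1 kg) on the bench right of the blue mat: foot plate 136 mm (x) by 84 mm (y), pocket 113 mm (x) by 65 mm (y), floor at z = 5 mm, walls 5 mm thick up to z = 28 mm, open at the top. The logger stands in it on its feet, 1.5 mm play on each side, not latched. Origin: centre of its underside, z up, x along the logger's x.
- logger: Grey closed case, 0.24 to 0.39 kg, with a fixed black carrying handle on its lid and no rim; it starts in the dock, showing only what is above its z = 23 mm, so lift it by the handle. 110 mm (x) by 62 mm (y), lid at z = 39 mm, small display and three buttons on its front at -x, feet as on the interface unit. Origin: centre under its feet, z up.
- logger_handle (a point): Middle of the logger's handle bar, at (0, 0, 67) mm in the logger's frame. The bar runs along the logger's x, is 12 mm thick (y), 12 mm high and 78 mm long, with 22 mm free between it and the lid; its two posts stand at x = +-34 mm.
- logger_front (a point): Centre of the logger's front panel, at (-55, 0, 22) mm in the logger's frame.
- meter: Multimeter lying behind the mat, 182 x 87 x 57 mm, origin at the centre of its underside. Leave it alone.
- carton: Small closed cardboard carton behind the mat at the left, 75 x 115 x 45 mm, not part of the stack, origin at the centre of its underside. Leave it alone.
- usb_board: Small green circuit board with a metal plug shell, 20 x 36 x 9 mm, lying behind the mat, origin at the centre of its underside. Leave it alone.
- pen: Black click pen, 145 mm long, 12 mm high, lying on the bench left of the mat, origin at the centre of its underside. Leave it alone.

How it is judged (in metres and radians):
On the way, in this order (a step that is already met when the one before it is completed fails the run):
1. the interface unit sits squarely on the power unit, let go (z of interface_unit in the frame of power_unit between 0.041 and 0.0448 m and horizontal distance between interface_unit and power_unit below 0.004 m and angle between the x axis of interface_unit and the x axis of power_unit, either way round below 0.06 rad and contact force between the fingers and interface_unit below 0.1 N), for 0.2 s.
2. the logger is drawn up clear of the dock, upright, with the dock still standing (z of logger in the frame of charge_dock above 0.032 m and angle between logger's own z axis and vertical below 0.2 rad and angle between charge_dock's own z axis and vertical below 0.03 rad and height (world z) of charge_dock below 0.003 m), for 0.1 s.
At the end, for the whole second after the job is handed in: Interface unit on power unit, logger on interface unit: seated within 2 mm in height, 4 mm sideways, 0.06 rad in turn, 0.025 rad in level, fronts the same way, let go and at rest; dock level on the bench within 30 mm and power unit within 20 mm of where they stood (z of interface_unit in the frame of power_unit between 0.041 and 0.0448 m and horizontal distance between interface_unit and power_unit below 0.004 m and angle between the x axis of interface_unit and the x axis of power_unit, either way round below 0.06 rad and x of interface_front in the frame of power_unit below -0.045 m and angle between each of interface_unit, logger's own z axis and vertical below 0.025 rad and z of logger in the frame of interface_unit between 0.033 and 0.0368 m and horizontal distance between logger and interface_unit below 0.004 m and angle between the x axis of logger and the x axis of interface_unit, either way round below 0.06 rad and x of logger_front in the frame of interface_unit below -0.045 m and angle between charge_dock's own z axis and vertical below 0.03 rad and height (world z) of charge_dock below 0.003 m and distance of charge_dock from where it was at the start of the episode below 0.03 m and distance of power_unit from where it was at the start of the episode below 0.02 m and linear speed of each of logger, interface_unit below 0.02 m/s); the robot touches nothing.
It fails at once if the dock is tipped (over 0.2 rad), lifted off the bench (over 12 mm) or dragged (over 30 mm) (angle between charge_dock's own z axis and vertical above 0.2 rad or height (world z) of charge_dock above 0.012 m or distance of charge_dock from where it was at the start of the episode above 0.03 m).
It fails at once if the power unit is shifted more than 20 mm (distance of power_unit from where it was at the start of the episode above 0.02 m).
It fails at once if a unit is set down hard (over 60 N on the one below) (contact force between interface_unit and power_unit above 60 N or contact force between logger and interface_unit above 60 N).
It fails at once if a bystander is moved more than 20 mm (distance of any of meter, carton, usb_board, pen from where it was at the start of the episode above 0.02 m).
It also fails if it takes over 45 s, if anything falls off the work surface, if the arm or the gripper's body presses on something with over 40 N, if the wrist force passes 120 N, or if a joint passes its speed limit or range.

## Working session

There is one attempt and no reset: what is moved stays moved. The work goes in short steps, Python scripts to look and compute and a tool call to move; the robot and the scene stay as the last step left them, time stands still between calls to the robot, and variables do not carry over. Pictures are saved under pics/ and viewed, at most 10 in all, crops included, and the job is handed in when it is done.

Besides the shell and the picture viewer there is one more tool, called after ">>>" as name([rows], argument=value, ...), one row to a line, values as JSON. step_arm: Moves the arm, as the interface text tells. Its arguments: {"type":"object","properties":{"plan":{"type":"array","items":{"type":"array","items":{"type":"number"}}}},"required":["plan"]}

```bash
ls; mkdir -p pics; python3 - <<'E'
from station import status, vision
import cv2,numpy as np
s=status.state();print(s['t'],s['position'],s['tool_rot'],s['opening'])
for n in('side','top'):
    p=vision.camera_params(n);print(n,p)
    cv2.imwrite(f'pics/{n}0.png',cv2.resize(vision.snapshot(n)[:,:,::-1],(800,600),interpolation=cv2.INTER_CUBIC))
    R=cv2.Rodrigues(np.array(p['rvec'],float))[0];print('cam pos',-R.T@np.array(p['tvec']).ravel())
E
```

```text
pics
0.0 [156.0573725  630.20261822 217.5179083 ] [[-9.70686543e-01  2.40348283e-01 -5.80885725e-04]
 [ 2.40348985e-01  9.70683578e-01 -2.39927159e-03]
 [-1.28045727e-05 -2.46855594e-03 -9.99996953e-01]] 0.9968284697860114
side {'K': array([[386.23097262,   0.        , 257.99312818],
       [  0.        , 386.23097262, 189.91971736],
       [  0.        ,   0.        ,   1.        ]]), 'k1': -0.09789611442760146, 'rvec': array([-2.62214176e-03,  2.90922008e+00, -1.17817258e+00]), 'tvec': array([506.14291922, 107.51610338, 922.51466741])}
cam pos [508.2866368  564.9414654  735.70341461]
top {'K': array([[434.69384157,   0.        , 253.48699201],
       [  0.        , 434.69384157, 190.34812055],
       [  0.        ,   0.        ,   1.        ]]), 'k1': -0.1274282784884027, 'rvec': array([ 2.11957801, -2.15009762,  0.13794262]), 'tvec': array([ -78.47727411,  513.11297987, 1129.52036906])}
cam pos [ 338.74208689 -107.65422262 1191.18606595]
```

View pics/side0.png

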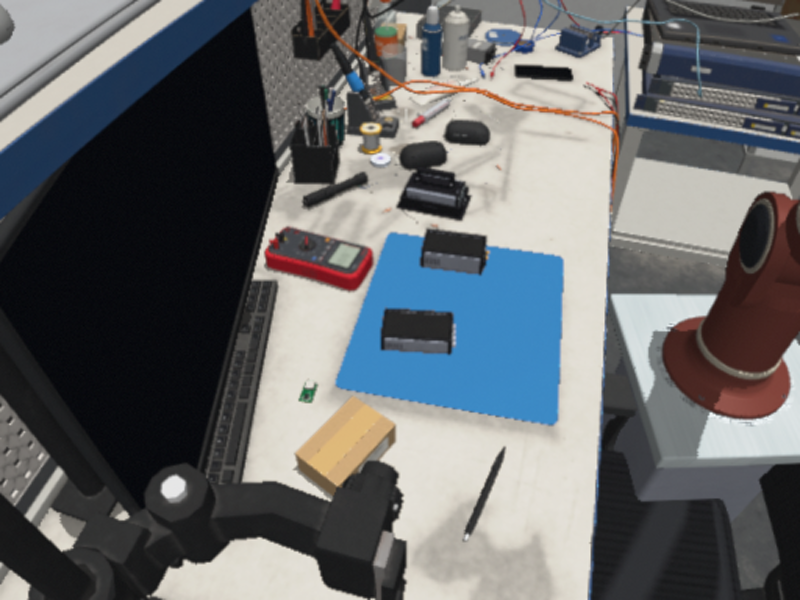

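View pics/top0.png

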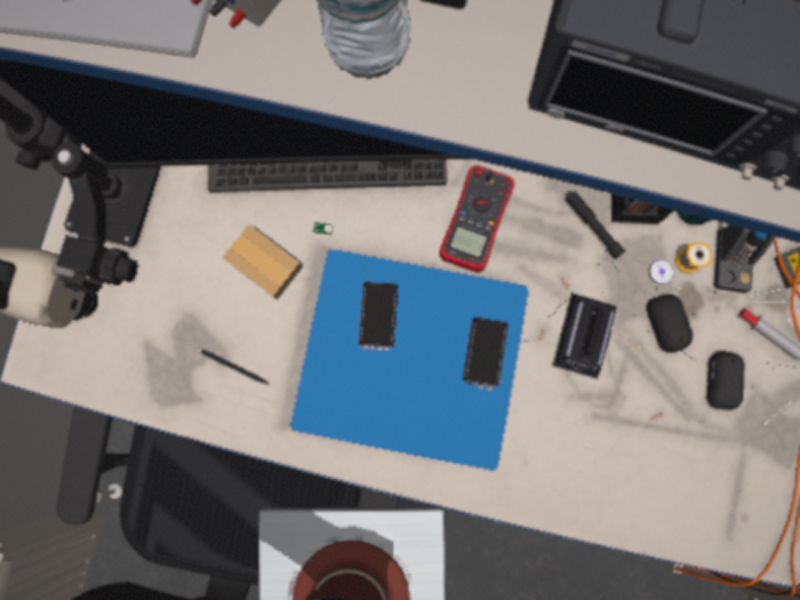

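The top view shows two dark cases on the mat at about (378,315) and (486,352), and the docked logger at (585,335). The side view shows the same cases with their fronts towards the robot. I need zoomed crops to tell which unit is which and to find their corners.

```bash
cat > h.py <<'E'
import numpy as np,cv2
from station import status,vision
def cam(n):
    p=vision.camera_params(n);R=cv2.Rodrigues(np.array(p['rvec'],float))[0]
    return p['K'],p['k1'],R,np.array(p['tvec'],float).ravel()
def rays(n,uv):
    K,k,R,t=cam(n); d=cv2.undistortPoints(np.array(uv,float).reshape(-1,1,2),K,np.array([k,0,0,0,0.]))[:,0]
    return -R.T@t,np.c_[d,np.ones(len(d))]@R
def plane(n,uv,z):
    c,d=rays(n,uv); return c+d*((z-c[2])/d[:,2])[:,None]
def proj(n,P):
    K,k,R,t=cam(n)
    return cv2.projectPoints(np.array(P,float).reshape(-1,3),R,t,K,np.array([k,0,0,0,0.]))[0][:,0]
E
python3 - <<'E'
from h import *
a=vision.snapshot('side')[:,:,::-1];b=vision.snapshot('top')[:,:,::-1]
cv2.imwrite('pics/s.png',a);cv2.imwrite('pics/t.png',b)
r=lambda i,x,y,w,h,W,H:cv2.resize(i[y:y+h,x:x+w],(W,H),interpolation=cv2.INTER_CUBIC)
# side crop x 235-325, y 100-235 ; top crop 220-400 x 170-250
cv2.imwrite('pics/zoom.png',np.hstack([r(a,235,100,90,135,400,600),np.vstack([r(b,225,175,100,75,400,300),r(b,300,180,100,75,400,300)])]))
E
```

```text
(no output)
```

View pics/zoom.png

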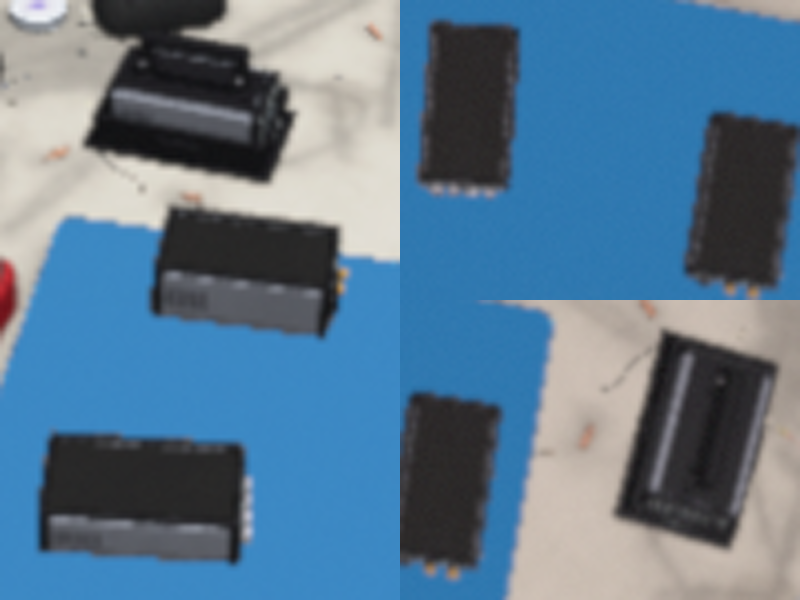

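In the zoom, the left case (side crop bottom, four white sockets) is the interface unit. The right case, with two brass posts, is the power unit. The dock and logger stand to the right with the handle bar lengthwise, and all fronts face the robot.

```bash
cat >> h.py <<'E'
def blob(img,seed,n,z,kind):
    """dark blob (kind 'mat': on blue, 'bench': on pale) at seed -> plane centre, axis angle, size, pixel centroid"""
    f=4; b=cv2.resize(img,None,fx=f,fy=f,interpolation=cv2.INTER_CUBIC).astype(int)
    B,G,R=b[...,0],b[...,1],b[...,2]
    m=((B-R<55)&(np.maximum(R,G)<140)) if kind=='mat' else (b.max(2)<110)
    m=cv2.morphologyEx(m.astype(np.uint8),cv2.MORPH_OPEN,np.ones((13,13),np.uint8))
    _,L=cv2.connectedComponents(m); l=L[int(seed[1]*f),int(seed[0]*f)]
    c=max(cv2.findContours((L==l).astype(np.uint8),cv2.RETR_EXTERNAL,cv2.CHAIN_APPROX_NONE)[0],key=cv2.contourArea)
    uv=(c[:,0]+.5)/f-.5
    P=plane(n,uv,z)[:,:2].astype(np.float32); h=cv2.convexHull(P)
    M=cv2.moments(h); cen=np.array([M['m10'],M['m01']])/M['m00']
    bx=cv2.boxPoints(cv2.minAreaRect(P)); e=[bx[1]-bx[0],bx[2]-bx[1]]; e.sort(key=np.linalg.norm)
    a=np.arctan(e[1][1]/e[1][0])
    return cen,bx.mean(0),a,[float(np.linalg.norm(v)) for v in e],uv
E
python3 - <<'E'
from h import *
T=cv2.imread('pics/t.png');S=cv2.imread('pics/s.png')
for nm,s,z,k in(('iface',(242,202),22,'mat'),('power',(311,225),26,'mat'),('dock',(374,203),4,'bench')):
    r=blob(T,s,'top',z,k);print(nm,'top',*[np.round(v,3) for v in r[:4]])
for nm,s,z,k in(('iface',(268,209),22,'mat'),('power',(290,157),26,'mat'),('dock',(277,125),4,'bench')):
    r=blob(S,s,'side',z,k);print(nm,'side',*[np.round(v,3) for v in r[:4]])
E
```

```text
iface top [484.985 -53.022] [484.509 -53.384] -0.082 [ 63.84 116.21]
power top [ 417.333 -236.689] [ 417.197 -236.768] -0.185 [ 64.817 115.467]
dock top [ 445.198 -415.591] [ 444.923 -415.719] -0.299 [ 84.76  134.339]
iface side [484.96  -55.115] [485.313 -54.979] -0.081 [ 88.344 112.781]
power side [ 417.534 -239.059] [ 416.927 -239.095] -0.184 [107.428 116.154]
dock side [ 251.429 -747.194] [ 174.428 -674.143] -1.43 [1418.622 1988.311]
```

```bash
python3 - <<'E'
from h import *
P=[[156,631,218],[156,631,400],[250,600,218],[330,450,218],[400,350,218],[450,200,218]]
for n in('top','side'):print(n,np.round(proj(n,P)*800/512).astype(int).tolist())
print(plane('top',[[130*.64,265*.64],[160*.64,165*.64],[90*.64,290*.64]],218).round(), plane('top',[[262*.64,262*.64]],45).round())
E
```

```text
top [[-71, 517], [-155, 535], [-53, 456], [36, 406], [101, 359], [199, 324]]
side [[879, 851], [925, 716], [771, 850], [627, 649], [524, 531], [458, 391]]
[[540. 310. 218.]
 [696. 271. 218.]
 [503. 372. 218.]] [[577. 146.  45.]]
```

```bash
python3 - <<'E'
from h import *
def tri(a,b):
    c1,d1=rays('top',[np.array(a)*.64]);c2,d2=rays('side',[np.array(b)*.64])
    d1=d1[0]/np.linalg.norm(d1);d2=d2[0]/np.linalg.norm(d2)
    s=np.linalg.lstsq(np.c_[d1,-d2],c2-c1,rcond=None)[0];p,q=c1+s[0]*d1,c2+s[1]*d2
    return ((p+q)/2).round(),np.linalg.norm(p-q).round()
print(tri((65,157),(174,488)),tri((125,267),(378,490)),tri((30,290),(390,560)))
E
```

```text
(array([673., 367., 331.]), np.float64(1.0)) (array([533., 314., 227.]), np.float64(6.0)) (array([503., 413., 313.]), np.float64(27.0))
```

The magnifier lamp's head is near (500,410,310) with its tip at (533,314,227), so I'll keep to a radius of about 470 while coming across.

>>> step_arm([
  [22,-35,0,0,0,2,1],
  [44,-70,0,0,0,4,1],
  [66,-105,0,0,0,6,1],
  [88,-140,0,0,0,8,1],
  [110,-175,0,0,0,9.2,1],
])

```text
t: 0.62
position: [267.0, 454.0, 218.5]
tool_rot: [[-0.997, 0.08, 0.0], [0.08, 0.997, -0.0], [-0.0, -0.0, -1.0]]
contact_force: [1.6, 0.6, -0.5]
opening: 1.002
gripper_force: 0.0
```

>>> step_arm([
  [20,-36,0,0,0,0,1],
  [40,-72,0,0,0,0,1],
  [60,-108,0,0,0,0,1],
  [80,-144,0,0,0,0,1],
  [100,-180,0,0,0,0,1],
])

```text
t: 1.03
position: [366.8, 274.0, 218.8]
tool_rot: [[-0.997, 0.082, 0.0], [0.082, 0.997, 0.0], [-0.0, 0.0, -1.0]]
contact_force: [0.4, 0.6, 0.4]
opening: 1.003
gripper_force: 0.0
```

>>> step_arm([
  [15,-38,0,0,0,0,1],
  [30,-76,0,0,0,0,1],
  [45,-114,0,0,0,0,1],
  [60,-152,0,0,0,0,1],
  [75,-190,0,0,0,0,1],
])

```text
t: 1.45
position: [441.5, 84.0, 218.8]
tool_rot: [[-0.997, 0.082, 0.0], [0.082, 0.997, 0.0], [-0.0, 0.0, -1.0]]
contact_force: [1.7, 1.1, 0.2]
opening: 0.997
gripper_force: 0.0
```

>>> step_arm([
  [11,-36,-25,0,0,0,1],
  [22,-72,-50,0,0,0,1],
  [33,-106,-75,0,0,0,1],
  [43.5,-138,-95,0,0,0,1],
  [43.5,-138,-118,0,0,0,1],
])

```text
t: 1.87
position: [487.2, -60.0, 100.4]
tool_rot: [[-0.996, 0.092, 0.005], [0.092, 0.996, -0.005], [-0.005, -0.005, -1.0]]
contact_force: [0.3, -0.1, 0.2]
opening: 0.999
gripper_force: 0.0
```

>>> step_arm([
  [0,0,-30,0,0,0,1],
  [0,0,-60,0,0,0,1],
  [0,0,-80,0,0,0,1],
  [0,0,-88,0,0,0,1],
  [0,0,-88,0,0,0,1],
])

```text
t: 2.28
position: [483.6, -52.0, 11.1]
tool_rot: [[-0.997, 0.082, -0.004], [0.082, 0.997, 0.0], [0.004, -0.0, -1.0]]
contact_force: [0.4, 0.0, 0.0]
opening: 0.997
gripper_force: 0.0
```

>>> step_arm([
  [0,0,0,0,0,0,0.75],
  [0,0,0,0,0,0,0.7],
  [0,0,0,0,0,0,0.65],
  [0,0,0,0,0,0,0.5],
  [0,0,0,0,0,0,0.5],
])

```text
t: 2.7
position: [485.4, -52.1, 13.6]
tool_rot: [[-0.997, 0.082, 0.002], [0.082, 0.997, -0.0], [-0.002, -0.0, -1.0]]
contact_force: [0.2, 0.4, -0.2]
opening: 0.69
gripper_force: 0.0
```

>>> step_arm([
  [0,0,0,0,0,0,0.5],
  [0,0,0,0,0,0,0.5],
  [0,0,0,0,0,0,0.5],
  [0,0,0,0,0,0,0.5],
])

```text
t: 3.03
position: [485.3, -52.2, 13.4]
tool_rot: [[-0.997, 0.082, 0.001], [0.082, 0.997, -0.0], [-0.001, -0.0, -1.0]]
contact_force: [-1.1, 0.0, 5.7]
opening: 0.66
gripper_force: 30.0
```

>>> step_arm([
  [0,0,4,0,0,0,0.5],
  [0,0,20,0,0,0,0.5],
  [0,0,50,0,0,0,0.5],
  [0,0,80,0,0,0,0.5],
  [0,0,98,0,0,0,0.5],
])

```text
t: 3.45
position: [484.8, -52.1, 112.5]
tool_rot: [[-0.997, 0.082, 0.001], [0.082, 0.997, -0.0], [-0.001, -0.0, -1.0]]
contact_force: [1.5, 0.1, -4.2]
opening: 0.666
gripper_force: 30.0
```

>>> step_arm([
  [-12,-33,0,0,0,-1.2,0.5],
  [-26,-70,0,0,0,-2.4,0.5],
  [-40,-107,0,0,0,-4,0.5],
  [-53,-144,0,0,0,-5.9,0.5],
  [-64,-174,0,0,0,-5.9,0.5],
])

```text
t: 3.87
position: [418.3, -228.5, 110.3]
tool_rot: [[-0.982, 0.187, -0.002], [0.187, 0.982, -0.0], [0.002, -0.001, -1.0]]
contact_force: [1.4, -0.4, -3.8]
opening: 0.659
gripper_force: 30.0
```

>>> step_arm([
  [-3.6,-10,0,0,0,0,0.5],
  [-3.6,-10,-8,0,0,0,0.5],
  [-3.6,-10,-24,0,0,0,0.5],
  [-3.6,-10,-30,0,0,0,0.5],
  [-3.6,-10,-30,0,0,0,0.5],
])

```text
t: 4.28
position: [416.0, -233.5, 78.7]
tool_rot: [[-0.983, 0.182, -0.005], [0.182, 0.983, 0.004], [0.005, 0.003, -1.0]]
contact_force: [0.5, 0.2, -4.0]
opening: 0.666
gripper_force: 30.0
```

```bash
python3 - <<'E'
from h import *
s=status.state();print(s['t'],s['position'].round(1),s['tool_rot'].round(3),s['contact_force'])
a=vision.snapshot('side')[:,:,::-1];b=vision.snapshot('top')[:,:,::-1]
cv2.imwrite('pics/s2.png',a);cv2.imwrite('pics/t2.png',b)
r=lambda i,x,y,w,h,W,H:cv2.resize(i[y:y+h,x:x+w],(W,H),interpolation=cv2.INTER_CUBIC)
cv2.imwrite('pics/zoom2.png',np.hstack([r(a,230,90,120,120,400,400),r(b,250,160,120,120,400,400)]))
E
```

```text
4.2833 [ 416.  -233.5   78.7] [[-0.983  0.182 -0.005]
 [ 0.182  0.983  0.004]
 [ 0.005  0.003 -1.   ]] [ 0.47978013  0.15163972 -3.95568731]
```

View pics/zoom2.png

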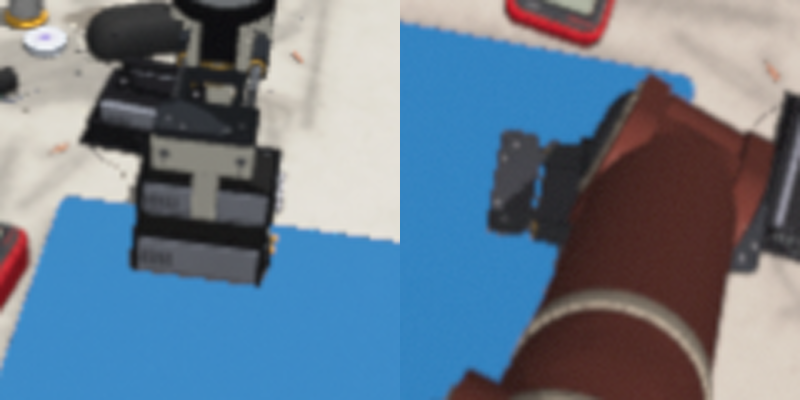

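The left crop (side view) shows the held interface unit hovering over the power unit with their side panels almost in line. The top view is hidden by the arm. I'll settle and read the pose.

>>> step_arm([
  [0,0,0,0,0,0,0.5],
  [0,0,0,0,0,0,0.5],
  [0,0,0,0,0,0,0.5],
])

```text
t: 4.63
position: [417.6, -236.0, 81.1]
tool_rot: [[-0.983, 0.184, 0.001], [0.184, 0.983, -0.0], [-0.001, -0.0, -1.0]]
contact_force: [0.2, 0.6, -4.3]
opening: 0.668
gripper_force: 30.0
```

```bash
python3 - <<'E'
from h import *
s=status.state();print(s['position'].round(1),s['tool_rot'].round(3)[:,1:])
a=vision.snapshot('side')[:,:,::-1];cv2.imwrite('pics/s3.png',a)
# grey side panels: horizontal extents per row
g=a.astype(int);
for v in range(138,178,2):
    row=g[v,262:320].max(1); print(v,' '.join('%3d'%q for q in row[::1]))
E
```

```text
[ 417.6 -236.    81.1] [[ 0.184  0.001]
 [ 0.983 -0.   ]
 [-0.    -1.   ]]
138 207 212 223 224 225 225 225 223 191 118  42  22  35  81 107 115 112 119 130 134 134 134 134 134 136 136 137 137 135 137 137 136 136 137 137 136 137 134 118  92  99 127 139 100  51  41  42  42  41  36  56 129 202 222 223 223 224 225
140 224 223 212 212 222 223 223 220 167  70  25  24  24  25  28  30  32  35  40  45  48  53  62  73  85 117 134 135 135 135 134 132 130 126 127 132 133 133 126 117 127 134 118  80  46  43  42  43  41  35  55 134 200 222 225 227 227 227
142 226 226 225 222 189 190 219 188 114  42  30  32  30  31  28  27  27  24  24  22  21  24  21  23  43 105 132 134 133 133 133 132 104  60  40  42  47  53  56  67  81  84  68  49  42  42  41  41  40  35  70 160 191 216 223 226 227 227
144 226 226 226 225 224 223 219 169  79  39  77  96  95  96  92  90  90  89  88  78  70  69  62  50  59 108 132 134 134 133 134 133  98  45  26  21  21  23  23  23  24  25  25  26  31  33  39  40  39  47  99 177 193 217 224 226 226 226
146 226 226 225 226 225 221 182 108  46  33  70  88  92  97  97 100 102 103 102 1
[... 2994 characters left out ...]
 199 199 199 199 199 199 197 195 195 195 196 194 180 164 162 162 162 163 162 157 132 104 100 102 104 105 104 101  96  92  93  95  97  97  98  97  98  99  99  99  99  99  96  70  35  60 134 182 197 198 198 198 199 199 199 199 199
174 199 199 199 199 199 199 199 199 199 199 199 199 199 199 199 198 199 199 199 199 199 197 196 195 195 195 196 195 194 178 163 161 161 161 160 157 131 103  99 100 102 103 101  99  72  54 130 181 197 199 198 199 199 199 199 198 199 199
176 199 199 199 199 199 199 198 199 199 199 199 199 199 199 199 199 198 199 199 199 199 199 199 199 198 198 199 199 199 200 199 199 199 198 199 198 198 196 196 196 196 196 195 194 174 161 183 198 199 199 199 199 199 199 199 199 199 198
```

```bash
python3 - <<'E'
from h import *
def pt(c,a,x,y,z): return [c[0]+x*np.cos(a)-y*np.sin(a),c[1]+x*np.sin(a)+y*np.cos(a),z]
for nm,c,row,zs in(('up',(417.6,-236),150,(75,108)),('low',(417.4,-236),168,(5,45))):
    for x in(-53,53):
        p=proj('side',[pt(c,-.185,x,31,z) for z in zs]); f=(row-p[0,1])/(p[1,1]-p[0,1])
        print(nm,x,(p[0]+f*(p[1]-p[0])).round(1))
E
```

```text
up -53 [310.8 150. ]
up 53 [269.8 150. ]
low -53 [308.5 168. ]
low 53 [269.3 168. ]
```

The pose agrees with the side view to within about 0.3 px, so I'll lower it.

>>> step_arm([
  [0,0,-6,0,0,0,0.5],
  [0,0,-12,0,0,0,0.5],
  [0,0,-16,0,0,0,0.5],
  [0,0,-18,0,0,0,0.5],
  [0,0,-18,0,0,0,0.5],
])

```text
t: 5.1
position: [416.6, -235.9, 61.8]
tool_rot: [[-0.983, 0.184, -0.002], [0.184, 0.983, 0.001], [0.002, 0.0, -1.0]]
contact_force: [-0.3, -0.2, -4.0]
opening: 0.664
gripper_force: 30.0
```

>>> step_arm([
  [0,0,-1.5,0,0,0,0.5],
  [0,0,-3,0,0,0,0.5],
  [0,0,-4.5,0,0,0,0.5],
  [0,0,-5.5,0,0,0,0.5],
  [0,0,-5.5,0,0,0,0.5],
])

```text
t: 5.52
position: [417.1, -236.0, 57.0]
tool_rot: [[-0.983, 0.184, -0.0], [0.184, 0.983, 0.0], [0.0, 0.0, -1.0]]
contact_force: [-0.1, 0.2, -3.5]
opening: 0.667
gripper_force: 30.0
```

Force is still at its carried value, so it hasn't touched yet.

>>> step_arm([
  [0,0,-0.7,0,0,0,0.5],
  [0,0,-1.2,0,0,0,0.5],
  [0,0,-1.7,0,0,0,0.5],
  [0,0,-1.7,0,0,0,0.5],
])

```text
t: 5.85
position: [417.2, -236.1, 56.4]
tool_rot: [[-0.983, 0.184, 0.001], [0.184, 0.983, -0.0], [-0.001, -0.0, -1.0]]
contact_force: [-2.1, 1.5, 4.1]
opening: 0.664
gripper_force: 30.0
```

Contact came at 56.4, exactly the seated height. I'll release and lift away.

>>> step_arm([
  [0,0,0,0,0,0,0.68],
  [0,0,0,0,0,0,0.75],
  [0,0,0,0,0,0,0.9],
  [0,0,0,0,0,0,0.95],
  [0,0,0,0,0,0,0.95],
])

```text
t: 6.27
position: [417.3, -236.2, 55.5]
tool_rot: [[-0.983, 0.184, 0.0], [0.184, 0.983, -0.0], [-0.0, -0.0, -1.0]]
contact_force: [-0.4, -0.6, -0.7]
opening: 0.913
gripper_force: 0.0
```

>>> step_arm([
  [0,0,10,0,0,0,0.95],
  [0,0,40,0,0,0,0.95],
  [0,0,80,0,0,0,0.95],
  [0,0,115,0,0,0,0.95],
  [0,0,140,0,0,0,0.95],
])

```text
t: 6.68
position: [417.9, -236.6, 198.4]
tool_rot: [[-0.983, 0.184, 0.003], [0.184, 0.983, -0.002], [-0.003, -0.001, -1.0]]
contact_force: [1.7, -0.5, -0.1]
opening: 0.948
gripper_force: 0.0
```

>>> step_arm([
  [0,40,0,0,0,0,0.95],
  [0,80,0,0,0,0,0.95],
  [0,120,0,0,0,0,0.95],
  [0,160,0,0,0,0,0.95],
  [0,200,0,0,0,0,0.95],
])

```text
t: 7.1
position: [416.8, -34.4, 195.6]
tool_rot: [[-0.983, 0.185, 0.0], [0.185, 0.983, -0.0], [-0.0, 0.0, -1.0]]
contact_force: [1.1, 0.1, 0.5]
opening: 0.946
gripper_force: 0.0
```

```bash
python3 - <<'E'
from h import *
a=vision.snapshot('side')[:,:,::-1];b=vision.snapshot('top')[:,:,::-1]
cv2.imwrite('pics/s4.png',a);cv2.imwrite('pics/t4.png',b)
r=lambda i,x,y,w,h,W,H:cv2.resize(i[y:y+h,x:x+w],(W,H),interpolation=cv2.INTER_CUBIC)
cv2.imwrite('pics/zoom4.png',np.hstack([r(a,230,90,120,120,400,400),r(b,280,165,120,120,400,400)]))
r=blob(b,(374,203),'top',4,'bench');print('dock',*[np.round(v,3) for v in r[:4]])
r=blob(b,(311,225),'top',45,'mat');print('stack',*[np.round(v,3) for v in r[:4]])
E
```

```text
dock [ 445.248 -415.557] [ 444.887 -415.623] -0.298 [ 84.02  133.616]
stack [ 418.22  -237.874] [ 418.097 -237.91 ] -0.182 [ 69.087 115.363]
```

View pics/zoom4.png

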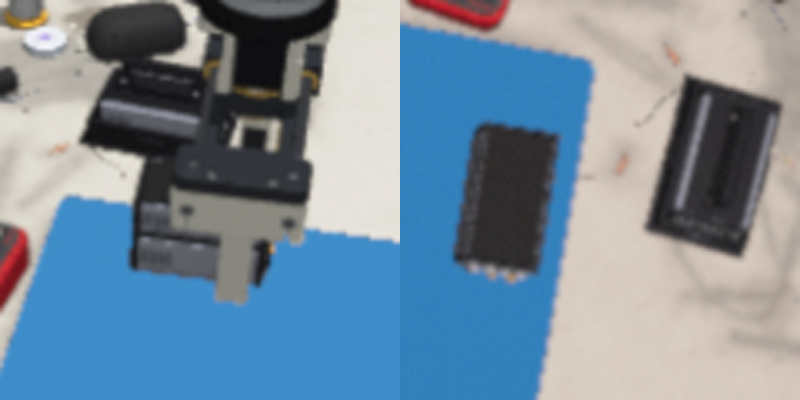

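The stack looks square in both crops, with the top view showing sockets over posts at about (495,270). The dock hasn't moved. Next I'll move over the logger's handle.

>>> step_arm([
  [3,-40,0,0,0,-1.3,0.6],
  [6,-80,0,0,0,-2.6,0.6],
  [9,-120,0,0,0,-3.9,0.6],
  [12,-160,0,0,0,-5.2,0.6],
  [15,-200,0,0,0,-6.5,0.6],
])

```text
t: 7.62
position: [431.6, -238.7, 195.5]
tool_rot: [[-0.955, 0.296, -0.0], [0.296, 0.955, -0.0], [-0.0, -0.0, -1.0]]
contact_force: [1.0, 0.0, 0.2]
opening: 0.643
gripper_force: 0.0
```

>>> step_arm([
  [3,-40,-10,0,0,0,0.6],
  [6,-80,-20,0,0,0,0.6],
  [9,-120,-30,0,0,0,0.6],
  [12,-160,-40,0,0,0,0.6],
  [13,-179,-60,0,0,0,0.6],
])

```text
t: 8.03
position: [443.9, -423.5, 136.4]
tool_rot: [[-0.954, 0.3, 0.002], [0.3, 0.954, -0.008], [-0.005, -0.007, -1.0]]
contact_force: [0.4, 0.2, 0.5]
opening: 0.6
gripper_force: 0.0
```

```bash
python3 - <<'E'
from h import *
b=cv2.imread('pics/t4.png');a=cv2.imread('pics/s2.png')
# handle: darkest pixels inside the dock in the top view
c=b[190:235,365:395].max(2);f=cv2.resize(c,None,fx=4,fy=4,interpolation=cv2.INTER_CUBIC)
m=(f<26).astype(np.uint8);n,L,st,ce=cv2.connectedComponentsWithStats(m)
for i in np.argsort(-st[1:,4])[:4]+1:
    uv=(ce[i]+.5)/4-.5+[365,190];print(st[i],uv.round(1),plane('top',[uv],75).round(1))
a=cv2.imread('pics/s.png');uv=(235+195/4.444,100+62/4.444);print(plane('side',[uv],72).round(1))
print(proj('top',[[445,-415,72]]),proj('side',[[445,-415,72]]))
s=status.state();print(s['position'],s['tool_rot'][:,1])
E
```

```text
[ 0 35  1  2  2] [364.6 198.5] [[ 480.3 -375.    75. ]]
[[ 444.5 -392.7   72. ]]
[[380.19457801 211.86222649]] [[278.42648218 109.68335788]]
[ 443.92637958 -423.52278927  136.36014054] [ 0.30017813  0.95385741 -0.00700969]
```

>>> step_arm([
  [0,0,0,0,0,0,0.6],
  [0,0,0,0,0,0,0.6],
  [0,0,-15,0,0,0,0.6],
  [0,0,-30,0,0,0,0.6],
  [0,0,-40,0,0,0,0.6],
])

```text
t: 8.45
position: [445.7, -413.0, 95.4]
tool_rot: [[-0.956, 0.292, 0.0], [0.292, 0.956, 0.001], [0.0, 0.002, -1.0]]
contact_force: [0.3, 0.3, -0.3]
opening: 0.6
gripper_force: 0.0
```

>>> step_arm([
  [0,0,-15,0,0,0,0.6],
  [0,0,-30,0,0,0,0.6],
  [0,0,-38,0,0,0,0.6],
  [0,0,-42,0,0,0,0.5],
  [0,0,-42,0,0,0,0.4],
])

```text
t: 8.87
position: [445.2, -414.1, 53.1]
tool_rot: [[-0.956, 0.293, -0.001], [0.293, 0.956, 0.001], [0.001, 0.001, -1.0]]
contact_force: [0.5, 0.2, -0.5]
opening: 0.503
gripper_force: 0.0
```

```bash
python3 - <<'E'
from h import *
a=vision.snapshot('side')[:,:,::-1];cv2.imwrite('pics/s5.png',a)
s=status.state();print(s['position'],s['tool_rot'][:,1])
b=vision.snapshot('top')[:,:,::-1]
r=lambda i,x,y,w,h,W,H:cv2.resize(i[y:y+h,x:x+w],(W,H),interpolation=cv2.INTER_CUBIC)
cv2.imwrite('pics/zoom5.png',np.hstack([r(a,230,70,90,90,400,400),r(b,320,160,100,100,400,400)]))
E
```

```text
[ 445.48450756 -414.75968407   53.81964008] [2.93507895e-01 9.55956648e-01 5.37164510e-05]
```

View pics/zoom5.png

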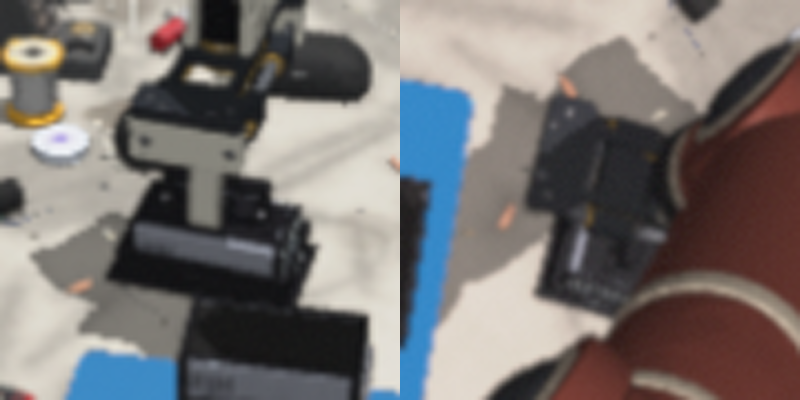

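The side crop shows the finger in front of the middle of the handle at about (205,200), clear of the lid. I'll close.

>>> step_arm([
  [0,0,0,0,0,0,0.3],
  [0,0,0,0,0,0,0.2],
  [0,0,0,0,0,0,0.15],
  [0,0,0,0,0,0,0.1],
  [0,0,0,0,0,0,0.05],
])

```text
t: 9.38
position: [445.4, -414.9, 53.7]
tool_rot: [[-0.956, 0.294, 0.0], [0.294, 0.956, 0.0], [-0.0, 0.0, -1.0]]
contact_force: [-0.9, 0.6, 1.5]
opening: 0.12
gripper_force: 30.0
```

>>> step_arm([
  [0,0,0,0,0,0,0],
  [0,0,0,0,0,0,0],
  [0,0,0,0,0,0,0],
  [0,0,0,0,0,0,0],
  [0,0,0,0,0,0,0],
])

```text
t: 9.8
position: [445.3, -414.9, 53.7]
tool_rot: [[-0.956, 0.294, 0.0], [0.294, 0.956, 0.0], [-0.0, 0.0, -1.0]]
contact_force: [-0.1, 1.5, 3.6]
opening: 0.128
gripper_force: 30.0
```

Gripped at an opening of about 12 mm. Now I'll lift slowly and watch the side force.

>>> step_arm([
  [0,0,2,0,0,0,0],
  [0,0,4,0,0,0,0],
  [0,0,6,0,0,0,0],
  [0,0,8,0,0,0,0],
  [0,0,10,0,0,0,0],
])

```text
t: 10.22
position: [444.8, -415.0, 63.2]
tool_rot: [[-0.956, 0.294, -0.001], [0.294, 0.956, 0.0], [0.001, 0.0, -1.0]]
contact_force: [-0.4, -0.6, -3.2]
opening: 0.122
gripper_force: 30.0
```

```bash
python3 - <<'E'
from h import *
a=vision.snapshot('side')[:,:,::-1];cv2.imwrite('pics/s6.png',a)
s=status.state();print(s['position'],s['contact_force'],s['torque'])
old=cv2.imread('pics/s5.png')
r=lambda i,x,y,w,h,W,H:cv2.resize(i[y:y+h,x:x+w],(W,H),interpolation=cv2.INTER_CUBIC)
cv2.imwrite('pics/zoom6.png',np.hstack([r(old,240,100,70,70,400,400),r(a,240,100,70,70,400,400)]))
E
```

```text
[ 445.09288403 -415.26199568   63.75132335] [-0.39637697 -0.81020289 -4.07854336] [-0.00982054  0.05636176  0.01883682]
```

View pics/zoom6.png

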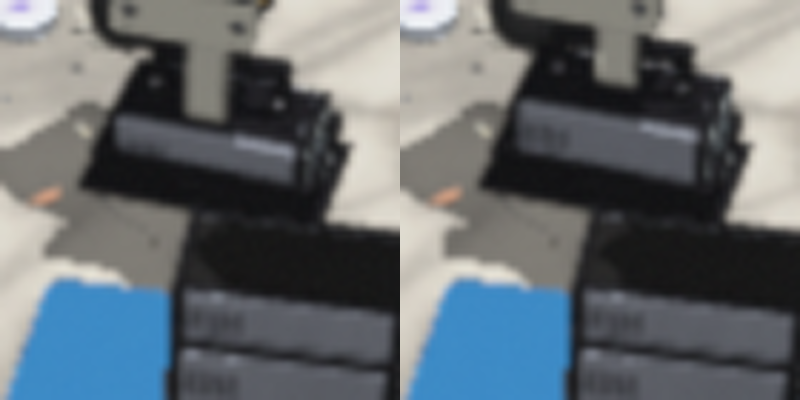

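The right crop shows the logger about 10 mm higher while the dock plate stays where it was. I'll continue lifting.

>>> step_arm([
  [0,0,4,0,0,0,0],
  [0,0,8,0,0,0,0],
  [0,0,12,0,0,0,0],
  [0,0,17,0,0,0,0],
  [0,0,22,0,0,0,0],
])

```text
t: 10.68
position: [445.2, -415.1, 86.0]
tool_rot: [[-0.956, 0.294, 0.0], [0.294, 0.956, -0.0], [-0.0, -0.0, -1.0]]
contact_force: [-0.8, -0.1, -3.6]
opening: 0.125
gripper_force: 30.0
```

>>> step_arm([
  [0,0,10,0,0,0,0],
  [0,0,30,0,0,0,0],
  [0,0,55,0,0,0,0],
  [0,0,80,0,0,0,0],
  [0,0,90,0,0,0,0],
])

```text
t: 11.1
position: [446.6, -416.7, 179.9]
tool_rot: [[-0.956, 0.294, 0.005], [0.294, 0.956, -0.005], [-0.007, -0.003, -1.0]]
contact_force: [0.9, -0.6, -2.9]
opening: 0.125
gripper_force: 30.0
```

>>> step_arm([
  [0,0,0,0,0,0,0],
  [0,0,0,0,0,0,0],
  [0,0,0,0,0,0,0],
])

```text
t: 11.35
position: [444.2, -414.1, 173.9]
tool_rot: [[-0.956, 0.294, -0.003], [0.294, 0.956, 0.002], [0.003, 0.002, -1.0]]
contact_force: [0.3, 0.7, -4.5]
opening: 0.126
gripper_force: 30.0
```

```bash
python3 - <<'E'
from h import *
a=vision.snapshot('side')[:,:,::-1];b=vision.snapshot('top')[:,:,::-1];cv2.imwrite('pics/s7.png',a);cv2.imwrite('pics/t7.png',b)
s=status.state();print(s['position'],s['contact_force'],s['torque'])
r=lambda i,x,y,w,h,W,H:cv2.resize(i[y:y+h,x:x+w],(W,H),interpolation=cv2.INTER_CUBIC)
cv2.imwrite('pics/zoom7.png',np.hstack([r(a,230,40,110,110,400,400),r(b,310,140,110,110,400,400)]))
E
```

```text
[ 444.21812295 -414.12244718  173.53648938] [ 0.65926128  0.99443373 -2.63771256] [0.00807593 0.06801943 0.02633998]
```

View pics/zoom7.png

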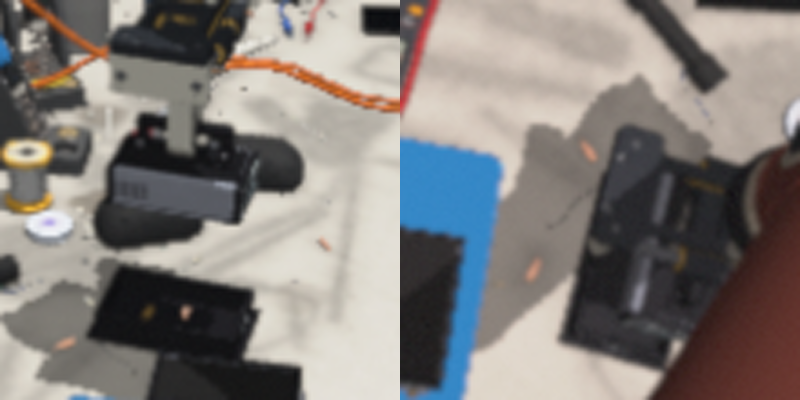

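The logger hangs level and clear, and the dock stands in place at about (175,310) in the side crop. I'll carry it over the stack.

>>> step_arm([
  [-4,25,0,0,0,1.3,0],
  [-9,60,0,0,0,2.6,0],
  [-15,97,0,0,0,4,0],
  [-21,134,0,0,0,5.3,0],
  [-26,167,0,0,0,6.5,0],
])

```text
t: 11.87
position: [417.9, -245.3, 174.3]
tool_rot: [[-0.983, 0.183, -0.002], [0.183, 0.983, 0.002], [0.003, 0.002, -1.0]]
contact_force: [0.1, 1.0, -3.9]
opening: 0.125
gripper_force: 30.0
```

>>> step_arm([
  [-2,12,0,0,0,0,0],
  [-2,12,-8,0,0,0,0],
  [-2,12,-20,0,0,0,0],
  [-2,12,-22,0,0,0,0],
  [-2,12,-22,0,0,0,0],
])

```text
t: 12.28
position: [416.3, -237.0, 152.2]
tool_rot: [[-0.983, 0.186, -0.003], [0.186, 0.983, 0.0], [0.003, -0.0, -1.0]]
contact_force: [0.3, -0.4, -3.7]
opening: 0.124
gripper_force: 30.0
```

>>> step_arm([
  [0,0,0,0,0,0,0],
  [0,0,0,0,0,0,0],
  [0,0,0,0,0,0,0],
  [0,0,0,0,0,0,0],
])

```text
t: 12.62
position: [417.4, -236.5, 153.7]
tool_rot: [[-0.983, 0.185, 0.001], [0.185, 0.983, -0.0], [-0.001, -0.0, -1.0]]
contact_force: [0.3, -0.2, -3.3]
opening: 0.128
gripper_force: 30.0
```

```bash
python3 - <<'E'
from h import *
a=vision.snapshot('side')[:,:,::-1];cv2.imwrite('pics/s8.png',a)
s=status.state();p=s['position'];print(p,s['tool_rot'][:,1:],s['contact_force'])
cv2.imwrite('pics/zoom8.png',cv2.resize(a[70:190,230:350],(600,600),interpolation=cv2.INTER_CUBIC))
def pt(c,a,x,y,z): return [c[0]+x*np.cos(a)-y*np.sin(a),c[1]+x*np.sin(a)+y*np.cos(a),z]
# predicted corners of grey side panels (y=+31), logger / iface / power, in zoom pixels
for nm,c,zs in(('log',p[:2],(p[2]-48.7+5,p[2]-48.7+39)),('ifc',(417.2,-236.1),(50,84)),('pow',(417.2,-236.1),(7,45))):
    print(nm,((proj('side',[pt(c,-.185,x,31,z) for x in(-55,55) for z in zs])-[230,70])*5).round(0).tolist())
E
```

```text
[ 417.3081328  -236.36841122  153.70774183] [[ 1.84389296e-01  5.08711267e-04]
 [ 9.82853248e-01 -3.84069741e-04]
 [-2.83683338e-04 -9.99999797e-01]] [ 0.47414674  0.41675065 -3.72340295]
log [[411.0, 382.0], [418.0, 329.0], [197.0, 356.0], [199.0, 303.0]]
ifc [[399.0, 470.0], [406.0, 421.0], [195.0, 444.0], [196.0, 395.0]]
pow [[392.0, 529.0], [398.0, 477.0], [193.0, 503.0], [195.0, 451.0]]
```

View pics/zoom8.png

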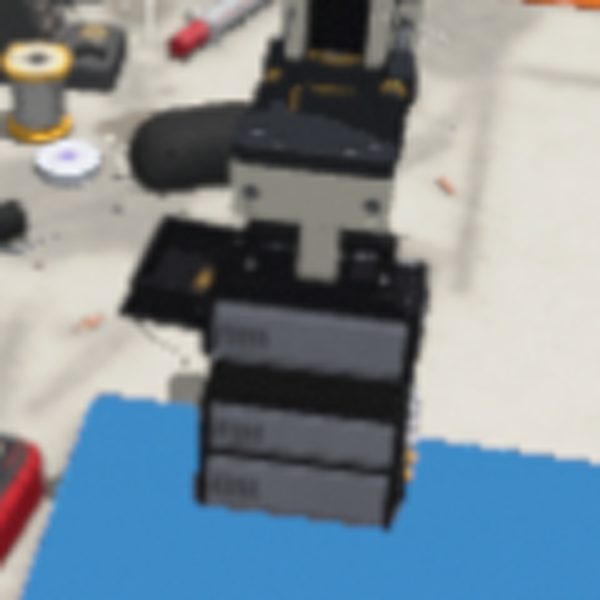

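Logger and stack panels line up, each offset by the same ~4.5 zoom px from the prediction. I'll lower the logger.

>>> step_arm([
  [0,0,-6,0,0,0,0],
  [0,0,-12,0,0,0,0],
  [0,0,-16,0,0,0,0],
  [0,0,-18,0,0,0,0],
  [0,0,-18,0,0,0,0],
])

```text
t: 13.08
position: [416.6, -235.8, 134.6]
tool_rot: [[-0.983, 0.184, -0.002], [0.184, 0.983, 0.001], [0.002, 0.0, -1.0]]
contact_force: [-0.8, 0.1, -3.9]
opening: 0.123
gripper_force: 30.0
```

>>> step_arm([
  [0,0,-1.5,0,0,0,0],
  [0,0,-3,0,0,0,0],
  [0,0,-4.5,0,0,0,0],
  [0,0,-5.7,0,0,0,0],
  [0,0,-5.7,0,0,0,0],
])

```text
t: 13.5
position: [417.0, -236.0, 129.6]
tool_rot: [[-0.983, 0.184, -0.0], [0.184, 0.983, 0.0], [0.0, 0.0, -1.0]]
contact_force: [-1.0, 0.6, -2.5]
opening: 0.128
gripper_force: 30.0
```

>>> step_arm([
  [0,0,-0.7,0,0,0,0],
  [0,0,-1.2,0,0,0,0],
  [0,0,-1.7,0,0,0,0],
  [0,0,-1.7,0,0,0,0],
])

```text
t: 13.83
position: [417.4, -236.2, 128.7]
tool_rot: [[-0.983, 0.184, 0.001], [0.184, 0.983, -0.0], [-0.001, -0.0, -1.0]]
contact_force: [-1.9, 1.2, 2.9]
opening: 0.127
gripper_force: 30.0
```

Seated at 128.7, as predicted. I'll release and retreat straight up.

>>> step_arm([
  [0,0,0,0,0,0,0.2],
  [0,0,0,0,0,0,0.3],
  [0,0,0,0,0,0,0.45],
  [0,0,0,0,0,0,0.5],
  [0,0,0,0,0,0,0.5],
])

```text
t: 14.25
position: [417.3, -236.2, 128.0]
tool_rot: [[-0.983, 0.184, 0.0], [0.184, 0.983, -0.0], [-0.0, -0.0, -1.0]]
contact_force: [0.1, 0.0, 0.8]
opening: 0.438
gripper_force: 0.0
```

>>> step_arm([
  [0,0,10,0,0,0,0.5],
  [0,0,30,0,0,0,0.5],
  [0,0,60,0,0,0,0.5],
  [0,0,90,0,0,0,0.5],
  [0,0,110,0,0,0,0.5],
])

```text
t: 14.67
position: [417.9, -236.6, 240.6]
tool_rot: [[-0.983, 0.184, 0.003], [0.184, 0.983, -0.002], [-0.003, -0.001, -1.0]]
contact_force: [1.2, 0.2, -0.2]
opening: 0.5
gripper_force: 0.0
```

>>> step_arm([
  [2,40,0,0,0,0,0.5],
  [5,80,0,0,0,0,0.5],
  [8,120,0,0,0,0,0.5],
  [12,150,0,0,0,0,0.5],
  [15,170,0,0,0,0,0.5],
])

```text
t: 15.08
position: [432.1, -62.3, 238.2]
tool_rot: [[-0.984, 0.18, 0.0], [0.18, 0.984, 0.001], [-0.0, 0.001, -1.0]]
contact_force: [0.7, -0.1, 0.0]
opening: 0.497
gripper_force: 0.0
```

>>> step_arm([
  [0,0,0,0,0,0,0.5],
  [0,0,0,0,0,0,0.5],
  [0,0,0,0,0,0,0.5],
])

```text
t: 15.33
position: [432.0, -67.2, 238.0]
tool_rot: [[-0.983, 0.185, -0.0], [0.185, 0.983, -0.001], [0.0, -0.001, -1.0]]
contact_force: [-0.1, -0.6, 0.9]
opening: 0.499
gripper_force: 0.0
```

```bash
python3 - <<'E'
from h import *
a=vision.snapshot('side')[:,:,::-1];b=vision.snapshot('top')[:,:,::-1];cv2.imwrite('pics/t9.png',b)
s=status.state();print(s['position'],s['contact_force'])
r=lambda i,x,y,w,h,W,H:cv2.resize(i[y:y+h,x:x+w],(W,H),interpolation=cv2.INTER_CUBIC)
cv2.imwrite('pics/zoom9.png',np.hstack([r(a,230,80,110,110,400,400),r(b,290,160,110,110,400,400)]))
r=blob(b,(374,203),'top',4,'bench');print('dock',*[np.round(v,3) for v in r[:4]])
E
```

```text
[431.88616004 -67.78148801 237.98100317] [-0.07735286 -0.20083136 -0.42464624]
dock [ 445.172 -415.869] [ 444.73  -416.192] -0.297 [ 85.125 133.627]
```

View pics/zoom9.png

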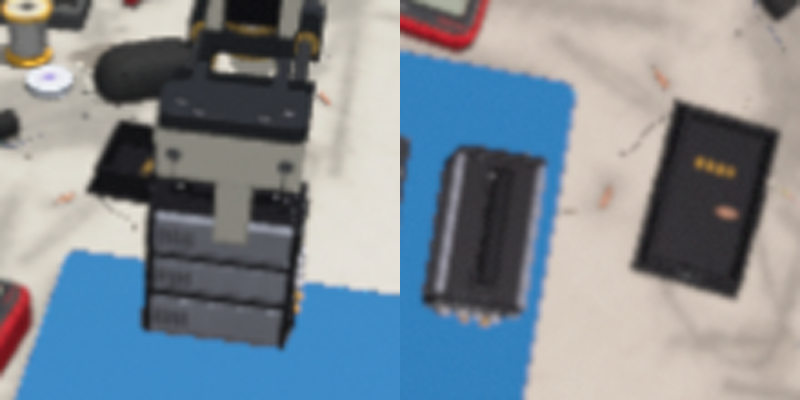

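The three panels are stacked flush with even, level seams (side crop, about (225,270)). The dock is unmoved and empty, and the gripper is clear, so I'll hand in.

```bash
python3 -c "
from station import ticket;print(ticket.close_job())"
```

```text
the job is handed in; nothing more can be done
None
```

The stack is built and the job handed in at about 15 s: the interface unit is on the power unit and the logger on the interface unit, all fronts facing the robot, and the dock is still standing in its place; no verdict came back.

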